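# Dock the biscuit box on the vacuum station and hold the pump dial at its third click

## Robot

A 6-joint arm with a two-finger parallel gripper is mounted at the origin on a cart in front of the work surface, level with it; the furniture and walls round the work are solid. World frame = base frame: x ahead of the robot, y to its left, z up, the work surface at z = 0. Lengths are in m, angles in rad, forces in N, time in s.
With the tool pointing down it reaches from about 0.4 to 0.925 m from the base axis. Payload 12.5 kg.
Tool frame: the origin (TCP) lies on the centre line of the jaws, within the pads' length; the fingertips stand 17 mm ahead of it and the grasp point (between the pads) lies 2 mm behind it; z points along the fingers, y is the direction in which the jaws open and shut (so a half turn about z gives the same grasp; the last joint's range is limited). The gripper opens to 95 mm and grips with 3 to 60 N. Pads are 20 mm wide; open, the fingers measure 119 mm over their backs; the gripper's body (75 mm by 180 mm) begins 59 mm behind the grasp point.
Start: joints at [-1.357, 0.491, 1.559, -0, 1.092, -0.106], TCP at [0.197, -0.593, 0.232] pointing down, gripper open.
Joint ranges: [-3.1, 3.1], [-0.84, 2.19], [0.05, 2.79], [-1.13, 4.28], [0.06, 2.93], [-2.69, 2.69]. Speed limits (rad/s): [2.22, 2.22, 2.79, 3.14, 3.14, 3.14].

## Interface

Orientations are given as a unit quaternion [w, x, y, z].
In Python, from cell import env gives the robot as it stands.
- The arm moves only by the tool drive_tool, never from a script. Its argument "steps" is a list that holds one entry, the list of rows, each a list of 7 numbers: the shift along the tool's x, y, z normalised to -1 to 1, where 1 is 0.04 m, then the turn, a rotation vector about the tool's x, y, z normalised to -1 to 1, where 1 is 6 degrees, then the gripper command: -1 is shut, 1 is fully open, values between are in proportion. In form: [[[tx, ty, tz, rx, ry, rz, claw], ...]]. A call has 1 to 20 rows; each row shifts and turns the commanded pose from where the row before left it, along the tool's axes as they then stand; what a row does not reach is not made up. A row lasts 1/8 s, in which the tool goes at most 62.5 mm and 10.7 degrees, less where a joint would pass 70% of its speed; a pose out of reach is approached as far as the arm can. A call with a number of a shift or a turn outside -1 to 1 is refused whole. A call with a gripper value outside its range is refused whole. The fingers move at their own pace and stop on an object; the grip force is fixed at half the most. Time passes only in rows, so rows that do not move let the fingers close. It gives the time, the measured TCP pose, the force and the opening at its end, in the units of the state.
- env.sense(): the state, without advancing time (a new reading comes with each control period).
- env.capture(name): name is "scene" or "top" or "wrist"; returns a dict with "image" (420x560x3 uint8, red, green, blue), "z_map" (420x560 float32, m along the optical axis (not along the pixel's ray), 0 where there is no reading), "fx", "fy", "cx", "cy" (pixels), "eye" and "attitude" of the camera in the world. Camera axes: x right, y up, looking along -z (the intrinsics and any distortion apply to the point x, -y, -z); pixel columns grow to the right and rows downward; lengths in m; the calibration is good to about 2 mm. The wrist camera is an equidistant fisheye: a pixel r from the principal point sees the ray r / f radians off the axis. A picture is of the moment at which its call begins.
- env.finish_job(): hands the job in, once; it reports no verdict.
The state is a dict: "clock": time; "q": joint angles; "qd": joint speeds; "joint_efforts": joint torques, N m; "tool_pos": TCP position; "orientation": TCP orientation; "contact_force": force on the tool from outside, world axes, zero at the start; "torque": the same for the moment, N m; "finger_gap": finger opening in m.
Only numpy, scipy, OpenCV 4.12 (cv2) and the standard library are available. Lean on these libraries where they do the work, as an engineer would, in place of code of your own. Each camera call takes 0.05 s, during which the arm holds its last target.

## Task

Draw the air out of the biscuit box: slide the lidded box squarely into the corner of the vacuum station, its port side fully home against the two rubber buffers on the pump housing and its right side against the buffers of the side rail, so that the port meets the rubber grommet. Only then turn the station's spring-return dial clockwise past its first two clicks to the third, and finish while still holding it there, because it springs back to off when let go. The box stays home against the stops; do not disturb the other things on the worktop.

Things in the scene. Friction and masses are not known exactly. Their poses are not given: they have to be found in the camera images.
- vacuum_station: low white vacuum station, fixed, L-shaped from above. Origin on the worktop in the corner of its two stop planes, z up. Pump housing: x 5 to 97, y -14 to +136 mm, top z = 68 mm, dial at x 52, y 38 mm, flat gauge to its left. Side rail: x -108 to 0, y -14 to -1 mm, top z = 46 mm. The box belongs at x < 0, y > 0, square to the station, its origin at x -42, y +50 mm
- station_nozzle (a point): centre of the round rubber grommet, in the rear stop plane (station x = 0, y = 50, z = 43 mm, facing -x); axes of the station. Two rubber buffers form this stop, 14 mm wide, at station y = 16 and 84 mm, z = 8 to 52 mm
- side_stop (a point): middle of the side stop plane (station x = -52, y = 0, z = 25 mm, facing +y); axes of the station. Two rubber buffers on the side rail form it, 14 mm wide, at station x = -22 and -82 mm, z = 10 to 40 mm
- dial (a joint): the dial, rad: 0 = off (its rest), grows clockwise seen from above. Clicks (a bump, then a notch) at 0.40, 0.80 and 1.20; end stop 1.30. From about 1.1 to the end stop counts as the third. Let go, it springs back to 0 from anywhere: spring 0.06 N m at off, 0.12 N m at the third click; each bump adds 0.04 N m
- dial_grip (a point): on the dial's vertical axis, z = 91 mm, inside its black grip bar: 46 mm long along this point's x (turns with the dial; +x end has a white line), 14 mm thick along y, z = 77 to 102 mm, clear on both sides. Below it a skirt of radius 26 mm, top z = 77 mm. Off: x points 1.2 rad anticlockwise of the station's x; third click: along the station's x
- vacuum_box: loose clear box of biscuits with a grey lid (does not come off), 84 mm along x, 100 mm along y, 60 mm high, 0.26 to 0.44 kg, standing on the worktop. Origin at the centre of its underside, z up; the +x side carries the port and starts roughly towards the back. Lid ridge to grip: 46 mm along y, 14 mm thick along x, z = 60 to 85 mm, at the lid's centre
- box_port (a point): centre of the port on the box's +x side (box x = 42, y = 0, z = 43 mm); seated, it coincides with station_nozzle
- box_handle (a point): middle of the grip ridge on the lid, 74 mm above the box's underside; axes those of the box. Sliding the box along the worktop takes less than 6 N if it is not pressed down
- mug: bystander: white mug, 90 mm across, 87 mm high with a handle; origin at the centre of its underside
- tumbler: bystander: clear tumbler, 78 mm across, 87 mm high; origin under its centre
- tin: bystander: low food tin, 75 mm across, 58 mm high; origin under its centre
- garlic: bystander: garlic bulb, 60 mm; origin under its centre
- spice_jar: bystander: small spice jar, 40 mm across, 101 mm high; origin under its centre
- teaspoon: bystander: teaspoon, 135 mm long, lying on the worktop; origin under its centre
- saucer: bystander: small white saucer, 85 mm across, 15 mm high; origin under its centre

How it is judged:
On the way, in this order (a step that is already met when the one before it is completed fails the run):
1. the box is home in the corner, its port on the grommet, while the dial is still off (horizontal distance between box_port and station_nozzle below 0.004 m and angle between the x axis of vacuum_box and the x axis of vacuum_station, either way round below 0.06 rad and height (world z) of vacuum_box below 0.004 m and value of joint dial below 0.2 rad), for 0.3 s.
2. the dial is turned past two clicks to the third with the box still home (horizontal distance between box_port and station_nozzle below 0.004 m and value of joint dial above 1.05 rad), for 0.3 s.
At the end, for the whole second after the job is handed in: The dial is at its third click (above 1.05 rad) and the gripper's fingers are holding it there; the box stands flat on the worktop, at rest, its port within 4 mm of the grommet's centre in plan and its sides within 0.06 rad of the station's (all of step 2 and contact force between the fingers and vacuum_station above 0.5 N and angle between the x axis of vacuum_box and the x axis of vacuum_station, either way round below 0.06 rad and angle between vacuum_box's own z axis and vertical below 0.05 rad and height (world z) of vacuum_box below 0.004 m and linear speed of vacuum_box below 0.01 m/s); the arm keeps its last pose, push and grip.
It fails at once if the dial is turned to its first click or beyond while the box is not home (within 8 mm) (value of joint dial above 0.35 rad and horizontal distance between box_port and station_nozzle above 0.008 m).
It fails at once if the box is tipped over (angle between vacuum_box's own z axis and vertical above 0.5 rad).
It fails at once if a bystander is moved more than 25 mm (distance of any of mug, tumbler, tin, garlic, spice_jar, teaspoon, saucer from where it was at the start of the episode above 0.025 m).
It also fails if it takes over 54 s, if anything falls off the work surface, if the arm or the gripper's body presses on something with over 40 N, if the wrist force passes 120 N, or if a joint passes its speed limit or range.

## Working session

There is one attempt and no reset: what is moved stays moved. The work goes in short steps, Python scripts to look and compute and a tool call to move; the robot and the scene stay as the last step left them, time stands still between calls to the robot, and variables do not carry over. Pictures are saved under pics/ and viewed, and the job is handed in when it is done.

Besides the shell and the picture viewer there is one more tool, called after "Request:" by a JSON object that holds its "api" and its "payload", one argument or row to a line. drive_tool: Moves the arm, as the interface text tells. Its arguments: {"type":"object","properties":{"steps":{"type":"array","items":{"type":"array","items":{"type":"array","items":{"type":"number","minimum":-1,"maximum":1}}}}},"required":["steps"]}

```bash
mkdir -p pics; ls; cat > h.py <<'E'
import numpy as np,cv2
from cell import env
from scipy.spatial.transform import Rotation as R
def cap(n):
    c=env.capture(n); np.savez('pics/'+n+'.npz',**{k:np.array(v) for k,v in c.items()}); return c
E
python3 - <<'E'
from h import *
print(env.sense())
for n in ['scene','top']:
    c=cap(n); cv2.imwrite(f'pics/{n}0.png',c['image'][:,:,::-1]); print(n,c['fx'],c['fy'],c['cx'],c['cy'],c['eye'],c['attitude'],[k for k in c])
E
```

```text
pics
{'clock': 0.0, 'q': array([-1.35661758e+00,  4.91536457e-01,  1.55945564e+00, -1.76815143e-05,
        1.09167268e+00, -1.05559285e-01]), 'qd': array([ 0.00143632, -0.00022867,  0.00020688, -0.00073266, -0.00121265,
        0.00024463]), 'joint_efforts': array([ 2.28442397e-03, -6.12625051e+01, -2.58178639e+01,  6.93399156e-02,
        4.82590939e-02, -9.19180047e-05]), 'tool_pos': array([ 0.19644304, -0.59309117,  0.23107395]), 'orientation': array([-5.34844653e-04,  9.87247352e-01,  1.59192899e-01, -3.69305384e-05]), 'contact_force': array([-0.75951413, -0.00203458,  0.1099125 ]), 'torque': array([-0.00569987, -0.0024557 ,  0.00426394]), 'finger_gap': 0.09531453240725067}
scene 541.5919716687326 541.5919716687326 278.8447486594704 203.34336963754419 [-0.68901888 -1.0268089   1.14713513] [ 0.79520965  0.40617071 -0.21249065 -0.3968812 ] ['image', 'z_map', 'fx', 'fy', 'cx', 'cy', 'eye', 'attitude']
top 488.26487617019524 488.26487617019524 279.1061453480499 209.3343942413577 [ 0.31148709 -0.17500373  1.34391725] [-0.70065095 -0.04835227  0.04896729  0.7101778 ] ['image', 'z_map', 'fx', 'fy', 'cx', 'cy', 'eye', 'attitude']
```

View pics/top0.png

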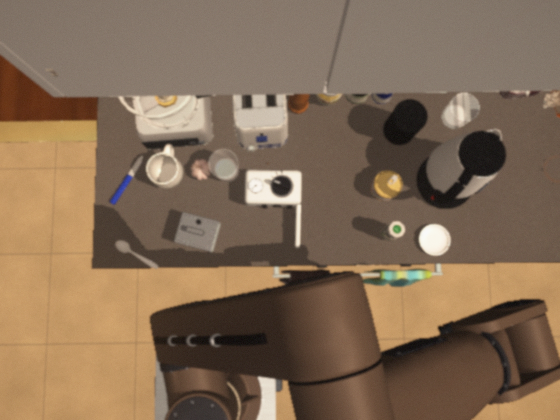

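View pics/scene0.png

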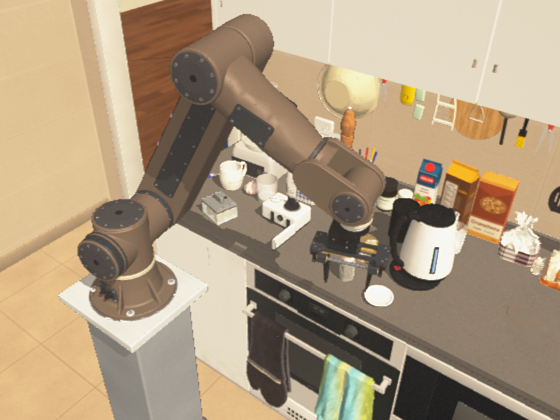

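The top view shows the box at about (198,232), the station housing at (273,188) with its dial at (282,186), and the rail running down to (298,245). I'll enlarge it and measure.

```bash
cat >> h.py <<'E'
def load(n):
    return dict(np.load('pics/'+n+'.npz'))
def pts(c):
    h,w=c['z_map'].shape; u,v=np.meshgrid(np.arange(w),np.arange(h)); z=c['z_map']
    p=np.stack([(u-c['cx'])/c['fx']*z,-(v-c['cy'])/c['fy']*z,-z],-1)
    q=c['attitude']; return R.from_quat([q[1],q[2],q[3],q[0]]).apply(p.reshape(-1,3)).reshape(h,w,3)+c['eye']
E
python3 - <<'E'
from h import *
c=load('top');P=pts(c);im=c['image'][:,:,::-1]
x0,y0,x1,y1=100,140,320,270
b=cv2.resize(im[y0:y1,x0:x1],None,fx=3.6,fy=3.6,interpolation=cv2.INTER_CUBIC);cv2.imwrite('pics/crop1.png',b)
# height-coded rectified plan
for (n,lo,hi,win) in [('lid',.05,.066,(160,205,235,260)),('ridge',.075,.095,(170,210,225,255)),('house',.055,.073,(235,160,310,225)),('rail',.036,.055,(285,195,310,255)),('dialbar',.09,.11,(260,160,305,210))]:
    a,b_,cc,d=win; Q=P[b_:d,a:cc].reshape(-1,3); m=(Q[:,2]>lo)&(Q[:,2]<hi); Q=Q[m]
    r=cv2.minAreaRect((Q[:,:2]*1000).astype(np.float32)); print(n,m.sum(),r,np.median(Q[:,2]),Q[:,:2].mean(0))
# counter z
print(np.median(P[200:260,235:285].reshape(-1,3),axis=0))
E
```

```text
lid 1077 ((434.43304443359375, 42.883514404296875), (100.85796356201172, 84.20947265625), 74.79791259765625) 0.06071779842069436 [0.43340727 0.04126757]
ridge 92 ((434.0804748535156, 42.07661437988281), (45.48527145385742, 14.193594932556152), 73.65290069580078) 0.08467436466577827 [0.43396864 0.04243297]
house 1539 ((552.0631713867188, -148.12188720703125), (184.40780639648438, 105.91895294189453), 80.40325164794922) 0.06746212586159395 [ 0.5480131  -0.15921328]
rail 234 ((458.462158203125, -212.74241638183594), (42.29756546020508, 135.8705291748047), 87.73344421386719) 0.04512856353945194 [ 0.45425965 -0.22514699]
dialbar 102 ((550.6375122070312, -185.3813018798828), (45.08084487915039, 14.520103454589844), 66.6220932006836) 0.10098574555535311 [ 0.54982991 -0.18507558]
[ 0.44193809 -0.12340076 -0.00057359]
```

View pics/crop1.png

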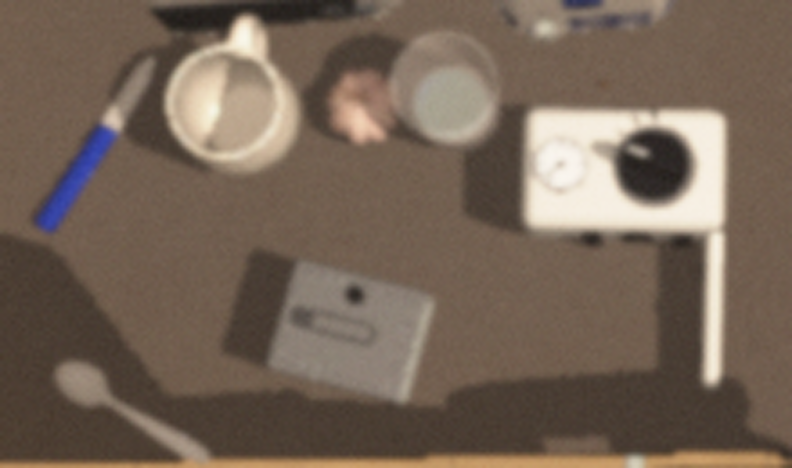

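The crop shows the box lid tilted about 15° and the dial bar pointing up-left. The buffers are on the housing's lower side, and the area between box and station is clear. Next I'll fit the station pose cleanly.

```bash
python3 - <<'E'
from h import *
c=load('top');P=pts(c)
def sel(lo,hi,win):
    a,b_,cc,d=win; Q=P[b_:d,a:cc].reshape(-1,3); return Q[(Q[:,2]>lo)&(Q[:,2]<hi)]
from collections import Counter
H=sel(.064,.072,(240,165,306,206)); 
for k,s in enumerate([(P[165:206,240:306])]): pass
# largest component
m=((P[...,2]>.064)&(P[...,2]<.072)).astype(np.uint8); m[:160]=0;m[:,:235]=0;m[210:]=0;m[:,310:]=0
n,l,st,ce=cv2.connectedComponentsWithStats(m,connectivity=4);i=1+np.argmax(st[1:,4]);H=P[l==i]
r=cv2.minAreaRect((H[:,:2]*1000).astype(np.float32));print('house',r,st[i]);print(cv2.boxPoints(r))
m=((P[...,2]>.043)&(P[...,2]<.049)).astype(np.uint8); m[:203]=0;m[:,:285]=0;m[255:]=0;m[:,310:]=0
n,l,st,ce=cv2.connectedComponentsWithStats(m,connectivity=8);i=1+np.argmax(st[1:,4]);L=P[l==i]
r=cv2.minAreaRect((L[:,:2]*1000).astype(np.float32));print('rail',r,st[i]);print(cv2.boxPoints(r))
# line fit of rail
print('rail fit',cv2.fitLine((L[:,:2]).astype(np.float32),cv2.DIST_L2,0,.01,.01).ravel())
m=((P[...,2]>.096)&(P[...,2]<.106)).astype(np.uint8); m[:165]=0;m[:,:255]=0;m[210:]=0;m[:,305:]=0
D=P[m>0];r=cv2.minAreaRect((D[:,:2]*1000).astype(np.float32));print('dial',r,len(D),cv2.boxPoints(r))
for n,w in [('lid',(.056,.064))]:
    m=((P[...,2]>w[0])&(P[...,2]<w[1])).astype(np.uint8); m[:205]=0;m[:,:165]=0;m[258:]=0;m[:,230:]=0
    D=P[m>0];r=cv2.minAreaRect((D[:,:2]*1000).astype(np.float32));print(n,r,len(D),cv2.boxPoints(r))
E
```

```text
house ((550.4235229492188, -163.12258911132812), (146.74972534179688, 89.48963165283203), 88.99534606933594) [ 246  170   56   34 1169]
[[ 504.39905 -235.70163]
 [ 593.87494 -237.27072]
 [ 596.448    -90.54355]
 [ 506.9721   -88.97446]]
rail ((448.72576904296875, -227.31350708007812), (10.866445541381836, 112.46341705322266), 88.9327392578125) [296 204   5  43 134]
[[ 392.40262 -231.69841]
 [ 504.84653 -233.79317]
 [ 505.04892 -222.9286 ]
 [ 392.605   -220.83385]]
rail fit [ 0.99917734 -0.04055464  0.4469298  -0.22724517]
dial ((550.6375122070312, -185.3813018798828), (45.08084487915039, 14.520103454589844), 66.6220932006836) 90 [[ 535.02954 -203.1906 ]
 [ 548.35767 -208.95207]
 [ 566.2455  -167.572  ]
 [ 552.91736 -161.81053]]
lid ((434.1111145019531, 42.530052185058594), (100.16564178466797, 83.67334747314453), 74.5909652709961) 936 [[380.47092     5.3638763]
 [461.1365    -16.868813 ]
 [487.7513     79.69623  ]
 [407.08572   101.92892  ]]
```

```bash
python3 - <<'E'
from h import *
c=load('top');P=pts(c)
print(P[140:172:4,240:300:6,0].round(2)); print(P[140:172:4,240:300:6,2].round(2))
E
```

```text
[[0.67 0.67 0.67 0.65 0.65 0.67 0.67 0.68 0.7  0.7 ]
 [0.67 0.67 0.67 0.67 0.67 0.67 0.67 0.67 0.68 0.68]
 [0.67 0.67 0.66 0.67 0.67 0.67 0.67 0.67 0.67 0.67]
 [0.66 0.66 0.66 0.66 0.66 0.66 0.66 0.66 0.66 0.66]
 [0.65 0.65 0.65 0.65 0.65 0.65 0.65 0.65 0.65 0.65]
 [0.64 0.64 0.64 0.64 0.64 0.64 0.64 0.64 0.64 0.64]
 [0.63 0.63 0.63 0.63 0.63 0.63 0.63 0.63 0.63 0.63]
 [0.62 0.62 0.62 0.62 0.62 0.62 0.62 0.61 0.61 0.62]]
[[ 0.09  0.1   0.1   0.15  0.15  0.09  0.08  0.07 -0.    0.  ]
 [ 0.05  0.06  0.06  0.06  0.06  0.05  0.04  0.03  0.    0.  ]
 [ 0.    0.03  0.06  0.02  0.    0.    0.   -0.   -0.   -0.  ]
 [-0.   -0.   -0.    0.    0.    0.   -0.   -0.    0.   -0.  ]
 [ 0.    0.    0.   -0.    0.01  0.    0.    0.    0.   -0.  ]
 [-0.   -0.01  0.    0.01 -0.   -0.    0.    0.   -0.   -0.  ]
 [ 0.    0.    0.    0.    0.   -0.    0.    0.   -0.   -0.  ]
 [-0.    0.   -0.   -0.   -0.01 -0.   -0.    0.   -0.   -0.  ]]
```

Request:
{"api": "drive_tool", "payload": {
  "steps": [
    [[0.59,-0.73,0,0,0,0,1],[0.59,-0.73,0,0,0,0,1],[0.59,-0.73,0,0,0,0,1],[0.59,-0.73,0,0,0,0,1],[0.59,-0.73,0,0,0,0,1],[0.59,-0.73,0,0,0,0,1],[0.59,-0.73,0,0,0,0,1],[0.59,-0.73,0,0,0,0,1],[0.59,-0.73,0,0,0,0,1],[0.59,-0.73,0,0,0,0,1],[0.59,-0.73,0,0,0,0,1],[0.59,-0.73,0,0,0,0,1],[0.59,-0.73,0,0,0,0,1],[0.59,-0.73,0,0,0,0,1],[0.59,-0.73,0,0,0,0,1],[0.59,-0.73,0,0,0,0,1],[0.59,-0.73,0,0,0,0,1],[0.59,-0.73,0,0,0,0,1]]
  ]
}}

```text
clock: 2.35
tool_pos: [0.4347, 0.0404, 0.2315]
orientation: [0.0, 0.987, 0.159, -0.0]
contact_force: [-0.5, -0.2, 0.1]
finger_gap: 0.0951
```

Request:
{"api": "drive_tool", "payload": {
  "steps": [
    [[0,0,0,0,0,-0.94,1],[0,0,0,0,0,-0.94,1],[0,0,0,0,0,-0.94,1],[0,0,0,0,0,-0.94,1],[0,0,0,0,0,-0.94,1],[0,0,0,0,0,-0.94,1],[0,0,0,0,0,-0.94,1],[0,0,0,0,0,-0.94,1],[0,0,0,0,0,-0.94,1],[0,0,0,0,0,-0.94,1],[0,0,0,0,0,0,1],[0,0,0,0,0,0,1]]
  ]
}}

```text
clock: 3.85
tool_pos: [0.4345, 0.0392, 0.2315]
orientation: [-0.0, 0.795, 0.606, -0.0]
contact_force: [0.2, -0.6, 0.1]
finger_gap: 0.095
```

```bash
cat >> h.py <<'E'
def wpts(c):
    h,w=c['z_map'].shape; u,v=np.meshgrid(np.arange(w),np.arange(h)); z=c['z_map']
    dx=(u-c['cx'])/c['fx']; dy=(v-c['cy'])/c['fy']; r=np.hypot(dx,dy)+1e-9
    t=np.minimum(r,1.5); s=np.tan(t)/r
    p=np.stack([dx*s*z,-dy*s*z,-z],-1)
    q=c['attitude']; return R.from_quat([q[1],q[2],q[3],q[0]]).apply(p.reshape(-1,3)).reshape(h,w,3)+c['eye']
E
python3 - <<'E'
from h import *
c=cap('wrist');cv2.imwrite('pics/w1.png',c['image'][:,:,::-1]);P=wpts(c);print(c['fx'],c['cx'],c['cy'],c['eye'],env.sense()['tool_pos'])
for n,lo,hi in [('lid',.055,.065),('ridge',.08,.09)]:
    m=((P[...,2]>lo)&(P[...,2]<hi)&(np.hypot(P[...,0]-.434,P[...,1]-.042)<.08))
    k,l,st,ce=cv2.connectedComponentsWithStats(m.astype(np.uint8));i=1+np.argmax(st[1:,4]);D=P[l==i]
    print(n,cv2.minAreaRect((D[:,:2]*1000).astype(np.float32)),len(D))
E
```

```text
325.19226210127806 277.54126084897683 208.58350778902263 [0.45327242 0.10810963 0.38361801] [0.43451808 0.03917111 0.23158034]
lid ((432.9606628417969, 43.46675109863281), (99.24658966064453, 84.56110382080078), 74.18177795410156) 6909
ridge ((433.3356628417969, 43.840118408203125), (44.72345733642578, 13.571174621582031), 74.20539855957031) 660
```

View pics/w1.png

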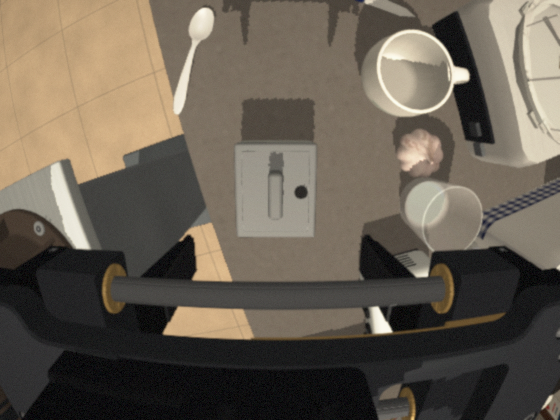

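The wrist view shows the ridge at (275,195), square to the jaws with clear space around it. I'll descend and grip.

Request:
{"api": "drive_tool", "payload": {
  "steps": [
    [[0.1,-0.05,0.5,0,0,0,1],[0,0,0.8,0,0,0,0.6],[0,0,0.8,0,0,0,0.4],[0,0,0.6,0,0,0,0.2],[0,0,0.5,0,0,0,0],[0,0,0.3,0,0,0,0],[0,0,0.25,0,0,0,0],[0,0,0,0,0,0,0],[0,0,0,0,0,0,0]]
  ]
}}

```text
clock: 5.03
tool_pos: [0.4339, 0.0436, 0.082]
orientation: [0.0, 0.795, 0.607, 0.0]
contact_force: [0.9, -0.8, 0.5]
finger_gap: 0.0472
```

Request:
{"api": "drive_tool", "payload": {
  "steps": [
    [[0,0,0,0,0,0,-1],[0,0,0,0,0,0,-1],[0,0,0,0,0,0,-1],[0,0,0,0,0,0,-1],[0,0,0,0,0,0,-1],[0,0,0,0,0,0,-1],[0,0,0,0,0,0,-1]]
  ]
}}

```text
clock: 5.9
tool_pos: [0.4335, 0.0436, 0.0816]
orientation: [-0.0, 0.795, 0.607, -0.0]
contact_force: [-1.8, 1.1, 0.2]
finger_gap: 0.0136
```

Request:
{"api": "drive_tool", "payload": {
  "steps": [
    [[0,0,0,0,0,-0.6,-1],[0,0,0,0,0,-0.6,-1],[0,0,0,0,0,-0.6,-1],[0,0,0,0,0,-0.53,-1],[-0.2,0.02,0,0,0,0,-1],[-0.5,0.03,0,0,0,0,-1],[-0.5,0.03,0,0,0,0,-1],[-0.5,0.03,0,0,0,0,-1],[-0.5,0.03,0,0,0,0,-1],[-0.5,0.03,0,0,0,0,-1],[-0.5,0.03,0,0,0,0,-1],[-0.5,0.03,0,0,0,0,-1],[-0.5,0.03,0,0,0,0,-1],[-0.5,0.03,0,0,0,0,-1],[-0.36,0.03,0,0,0,0,-1],[0,0,0,0,0,0,-1],[0,0,0,0,0,0,-1]]
  ]
}}

```text
clock: 8.02
tool_pos: [0.4417, -0.1588, 0.0816]
orientation: [-0.0, 0.715, 0.699, -0.0]
contact_force: [0.5, -0.1, -3.5]
finger_gap: 0.0139
```

```bash
python3 - <<'E'
from h import *
c=cap('wrist');cv2.imwrite('pics/w2.png',c['image'][:,:,::-1]);P=wpts(c);np.save('pics/w2P.npy',P)
c=cap('top');cv2.imwrite('pics/top2.png',cv2.resize(c['image'][130:270,180:320,::-1],None,fx=4,fy=4,interpolation=cv2.INTER_CUBIC))
print(env.sense())
E
```

```text
{'clock': 8.125, 'q': array([-4.85417691e-01,  5.09149875e-01,  2.08070409e+00, -8.92294056e-05,
        5.52049815e-01, -4.63129475e-01]), 'qd': array([ 0.00210274, -0.0007107 , -0.001447  ,  0.00147246, -0.00024741,
       -0.00197937]), 'joint_efforts': array([-3.03645814e-01, -5.14840221e+01, -1.40304458e+01,  2.19462026e-02,
        5.71433455e-02,  9.71121626e-03]), 'tool_pos': array([ 0.44173896, -0.15853102,  0.08159863]), 'orientation': array([-1.40931730e-04,  7.14916213e-01,  6.99210115e-01, -6.98903318e-05]), 'contact_force': array([ 0.31970686,  0.64094902, -2.5328359 ]), 'torque': array([-0.00298612, -0.05720378,  0.05794922]), 'finger_gap': 0.013716287977420284}
```

View pics/w2.png

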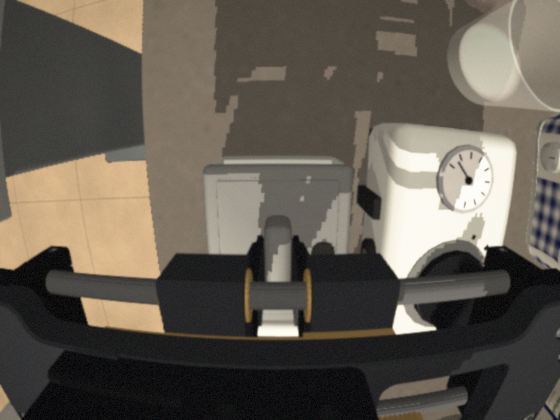

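View pics/top2.png

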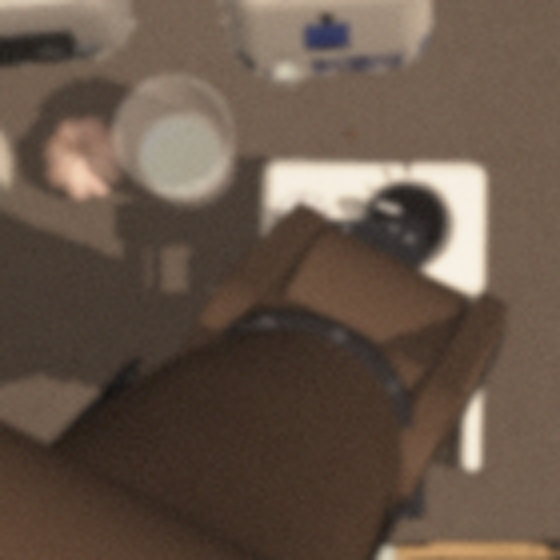

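```bash
python3 - <<'E'
from h import *
P=np.load('pics/w2P.npy')
def edge(m,name,ax,fn,bins):
    Q=P[m]; a=Q[:,ax];o=Q[:,1-ax]
    xs=[];ys=[]
    for b0,b1 in zip(bins[:-1],bins[1:]):
        s=(a>=b0)&(a<b1)
        if s.sum()>4: xs.append((b0+b1)/2);ys.append(fn(o[s]))
    if len(xs)<3: print(name,'few',len(xs));return
    k=np.polyfit(xs,ys,1);print(name,k[0],np.degrees(np.arctan(k[0])),'at mid',np.mean(xs),np.polyval(k,np.mean(xs)),np.std(np.polyval(k,xs)-ys))
X,Y,Z=P[...,0],P[...,1],P[...,2]
hm=(Z>.064)&(Z<.071)&(X>.49)&(X<.61)&(Y>-.24)&(Y<-.07)
edge(hm,'house front x(y)',1,np.min,np.arange(-.17,-.1,.006))
edge(hm,'house back x(y)',1,np.max,np.arange(-.17,-.1,.006))
edge(hm,'house left y(x)',0,np.max,np.arange(.515,.585,.006))
lm=(Z>.057)&(Z<.064)&(X<.486)&(X>.39)&(Y>-.24)&(Y<-.09)
edge(lm,'lid front x(y)',1,np.max,np.arange(-.16,-.115,.005))
edge(lm,'lid back x(y)',1,np.min,np.arange(-.16,-.115,.005))
edge(lm,'lid left y(x)',0,np.max,np.arange(.41,.475,.006))
print('lid z',np.median(Z[lm]))
dm=(Z>.095)&(Z<.106)&(X>.52)&(X<.59)&(Y<-.15)&(Y>-.22)
print(dm.sum())
E
```

```text
house front x(y) 0.03408980588173171 1.9524459135433159 at mid -0.13699999999999998 0.5060415846712778 0.0002736194984201984
house back x(y) 0.1473370481534594 8.38148914634573 at mid -0.13699999999999998 0.5915175836867916 0.003910543752339487
house left y(x) -0.04019341324725067 -2.3016740173139203 at mid 0.548 -0.0895683667844471 0.00022992138561792738
lid front x(y) 0.025811819000303212 1.4785799806219055 at mid -0.13999999999999999 0.4835365683921744 0.00017441082935840523
lid back x(y) 0.017702557960198255 1.0141759255509877 at mid -0.13999999999999999 0.40007195692238057 0.00010913374980802093
lid left y(x) -0.017125410085941675 -0.981117813885547 at mid 0.43999999999999995 -0.10912513810970964 0.0002643993334595548
lid z 0.06005246376730686
459
```

Request:
{"api": "drive_tool", "payload": {
  "steps": [
    [[0,0,0,0,0,0.17,-1],[-0.06,0.08,0,0,0,0,-1],[-0.06,0.08,0,0,0,0,-1],[-0.06,0.08,0,0,0,0,-1],[-0.06,0.08,0,0,0,0,-1],[0,0.03,0,0,0,0,-1],[0,0,0,0,0,0,-1],[0,0,0,0,0,0,-1]]
  ]
}}

```text
clock: 9.12
tool_pos: [0.4552, -0.1691, 0.0816]
orientation: [-0.0, 0.721, 0.693, -0.0]
contact_force: [-2.5, 2.8, 0.2]
finger_gap: 0.014
```

Request:
{"api": "drive_tool", "payload": {
  "steps": [
    [[0,0.025,0,0,0,0,-1],[0,0.025,0,0,0,0,-1],[0,0,0,0,0,0,-1]]
  ]
}}

```text
clock: 9.5
tool_pos: [0.4562, -0.1692, 0.0817]
orientation: [-0.001, 0.721, 0.693, -0.001]
contact_force: [-10.5, -2.2, 5.3]
finger_gap: 0.0138
```

Request:
{"api": "drive_tool", "payload": {
  "steps": [
    [[-0.025,0,0,0,0,0,-1],[-0.025,0,0,0,0,0,-1],[-0.025,0,0,0,0,0,-1],[0,0,0,0,0,0,-1]]
  ]
}}

```text
clock: 10.0
tool_pos: [0.4561, -0.1697, 0.0819]
orientation: [-0.002, 0.721, 0.693, 0.0]
contact_force: [-3.3, 23.1, 12.1]
finger_gap: 0.0137
```

Request:
{"api": "drive_tool", "payload": {
  "steps": [
    [[-0.025,0,0,0,0,0,-1],[0,0,0,0,0,0,-1]]
  ]
}}

```text
clock: 10.25
tool_pos: [0.4561, -0.17, 0.082]
orientation: [-0.003, 0.721, 0.693, 0.0]
contact_force: [-1.3, 30.8, 16.6]
finger_gap: 0.0137
```

Request:
{"api": "drive_tool", "payload": {
  "steps": [
    [[-0.025,0,0,0,0,0,-1],[0,0,0,0,0,0,-1]]
  ]
}}

```text
clock: 10.5
tool_pos: [0.4561, -0.1705, 0.0822]
orientation: [-0.003, 0.721, 0.693, 0.001]
contact_force: [-1.0, 36.2, 19.5]
finger_gap: 0.0138
```

Request:
{"api": "drive_tool", "payload": {
  "steps": [
    [[0.05,0,0,0,0,0,-1],[0.025,0,0,0,0,0,-1],[0,0,0,0,0,0,-1]]
  ]
}}

```text
clock: 10.88
tool_pos: [0.4561, -0.17, 0.0818]
orientation: [-0.002, 0.721, 0.693, -0.0]
contact_force: [-7.4, 10.0, 11.0]
finger_gap: 0.0138
```

```bash
python3 - <<'E'
from h import *
c=cap('wrist');cv2.imwrite('pics/w3.png',c['image'][:,:,::-1]);P=wpts(c);np.save('pics/w3P.npy',P)
c=cap('scene');cv2.imwrite('pics/s3.png',cv2.resize(c['image'][150:270,180:340,::-1],None,fx=5,fy=5,interpolation=cv2.INTER_CUBIC))
print(env.sense()['contact_force'],env.sense()['tool_pos'])
def edge(m,name,ax,fn,bins):
    Q=P[m]; a=Q[:,ax];o=Q[:,1-ax]
    xs=[];ys=[]
    for b0,b1 in zip(bins[:-1],bins[1:]):
        s=(a>=b0)&(a<b1)
        if s.sum()>4: xs.append((b0+b1)/2);ys.append(fn(o[s]))
    if len(xs)<3: print(name,'few',len(xs));return
    k=np.polyfit(xs,ys,1);print(name,k[0],np.degrees(np.arctan(k[0])),'at mid',np.mean(xs),np.polyval(k,np.mean(xs)),np.std(np.polyval(k,xs)-ys))
X,Y,Z=P[...,0],P[...,1],P[...,2]
hm=(Z>.064)&(Z<.071)&(X>.495)&(X<.61)&(Y>-.24)&(Y<-.07)
edge(hm,'house front x(y)',1,np.min,np.arange(-.17,-.1,.006))
edge(hm,'house left y(x)',0,np.max,np.arange(.515,.585,.006))
lm=(Z>.056)&(Z<.064)&(X<.5)&(X>.41)&(Y>-.24)&(Y<-.10)
edge(lm,'lid front x(y)',1,np.max,np.arange(-.165,-.125,.005))
edge(lm,'lid back x(y)',1,np.min,np.arange(-.165,-.125,.005))
edge(lm,'lid left y(x)',0,np.max,np.arange(.425,.49,.006))
Q=P[lm];print('lid plane',np.linalg.lstsq(np.c_[Q[:,:2],np.ones(len(Q))],Q[:,2],rcond=None)[0],np.median(Q[:,2]))
E
```

```text
[-6.49568608 10.37881202 11.12838847] [ 0.45612281 -0.16997322  0.08185581]
house front x(y) 0.029643159541844225 1.6979307161883463 at mid -0.13699999999999998 0.5062978612291213 0.00031506849392810247
house left y(x) -0.035619963359011554 -2.040011082297448 at mid 0.548 -0.08969872340606427 0.00022626267379871864
lid front x(y) 0.028603355468081612 1.6384048243124627 at mid -0.145 0.4984461291349976 0.00036028276538863037
lid back x(y) 0.04300750356735458 2.462630858728745 at mid -0.145 0.41459954724566417 8.490492052125227e-05
lid left y(x) -0.03743157855936418 -2.143670663621275 at mid 0.45500000000000007 -0.1196554702176857 0.00016976750748351257
lid plane [-0.00279435 -0.00745235  0.06066283] 0.060592733169077345
```

View pics/w3.png

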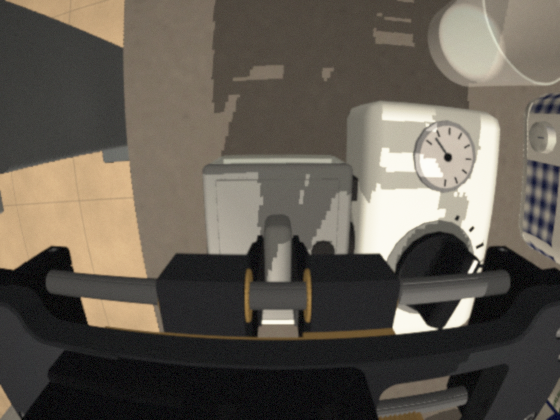

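View pics/s3.png

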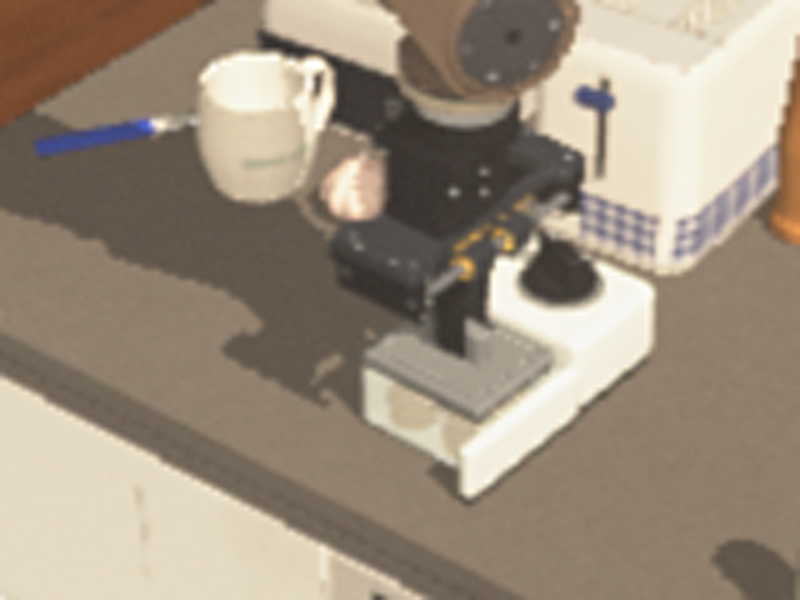

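Request:
{"api": "drive_tool", "payload": {
  "steps": [
    [[0,0.025,0,0,0,0,-1],[0,0.025,0,0,0,0,-1],[0,0,0,0,0,0,-1]]
  ]
}}

```text
clock: 11.35
tool_pos: [0.4563, -0.1699, 0.0818]
orientation: [-0.003, 0.721, 0.693, -0.001]
contact_force: [-18.7, 5.8, 18.4]
finger_gap: 0.0137
```

Request:
{"api": "drive_tool", "payload": {
  "steps": [
    [[0.01,-0.03,-0.02,0,0,0,-1],[0,0,0,0,0,0,-1]]
  ]
}}

```text
clock: 11.6
tool_pos: [0.4562, -0.1699, 0.0819]
orientation: [-0.002, 0.721, 0.693, -0.001]
contact_force: [-10.4, 4.1, 0.7]
finger_gap: 0.0141
```

Request:
{"api": "drive_tool", "payload": {
  "steps": [
    [[0,0,0,0,0,0,-0.5],[0,0,0,0,0,0,-0.2],[0,0,0,0,0,0,-0.2],[0,0,0,0,0,0,-0.2],[0,0,-0.25,0,0,0,-0.2],[0,0,-0.5,0,0,0,-0.2],[0,0,-0.8,0,0,0,-0.2],[0,0,-0.8,0,0,0,-0.2],[0,0,-0.8,0,0,0,-0.2],[0,0,0,0,0,0,-0.2]]
  ]
}}

```text
clock: 12.85
tool_pos: [0.4589, -0.1713, 0.211]
orientation: [0.002, 0.721, 0.693, 0.001]
contact_force: [0.4, 0.2, -0.2]
finger_gap: 0.0383
```

```bash
python3 - <<'E'
from h import *
c=cap('wrist');cv2.imwrite('pics/w4.png',c['image'][:,:,::-1]);P=wpts(c);np.save('pics/w4P.npy',P)
print(env.sense()['contact_force'],env.sense()['tool_pos'])
def edge(m,name,ax,fn,bins):
    Q=P[m]; a=Q[:,ax];o=Q[:,1-ax]
    xs=[];ys=[]
    for b0,b1 in zip(bins[:-1],bins[1:]):
        s=(a>=b0)&(a<b1)
        if s.sum()>4: xs.append((b0+b1)/2);ys.append(fn(o[s]))
    if len(xs)<3: print(name,'few',len(xs));return
    k=np.polyfit(xs,ys,1);print(name,k[0],np.degrees(np.arctan(k[0])),'at mid',np.mean(xs),np.polyval(k,np.mean(xs)),np.std(np.polyval(k,xs)-ys))
X,Y,Z=P[...,0],P[...,1],P[...,2]
hm=(Z>.064)&(Z<.071)&(X>.495)&(X<.61)&(Y>-.24)&(Y<-.07)
edge(hm,'house front x(y)',1,np.min,np.arange(-.16,-.1,.006))
edge(hm,'house left y(x)',0,np.max,np.arange(.515,.585,.006))
lm=(Z>.056)&(Z<.064)&(X<.5)&(X>.41)&(Y>-.24)&(Y<-.10)
edge(lm,'lid front x(y)',1,np.max,np.arange(-.21,-.125,.005))
edge(lm,'lid back x(y)',1,np.min,np.arange(-.21,-.125,.005))
edge(lm,'lid left y(x)',0,np.max,np.arange(.425,.49,.006))
edge(lm,'lid right y(x)',0,np.min,np.arange(.425,.49,.006))
Q=P[lm];print('lid plane',np.linalg.lstsq(np.c_[Q[:,:2],np.ones(len(Q))],Q[:,2],rcond=None)[0],np.median(Q[:,2]))
rm=((Z>.042)&(Z<.05)&(X>.395)&(X<.49)&(Y<-.21)&(Y>-.25));edge(rm,'rail in',0,np.max,np.arange(.4,.485,.006));edge(rm,'rail out',0,np.min,np.arange(.4,.485,.006))
E
```

```text
[-0.3207381   0.85419032  0.31056358] [ 0.45835655 -0.17101552  0.20955431]
house front x(y) 0.0346980250610573 1.987253129572027 at mid -0.13299999999999998 0.5067074891335004 0.00046833972748380965
house left y(x) -0.040673257988551426 -2.3291222214651546 at mid 0.548 -0.08989233201192276 0.0002715166046455578
lid front x(y) 0.03337872590106266 1.9117503450469375 at mid -0.16999999999999996 0.49749978091530506 0.0003586875652501597
lid back x(y) 0.046324900519332246 2.65232507729525 at mid -0.16999999999999996 0.4139709868705894 0.0003953181068591016
lid left y(x) -0.02482395154599399 -1.4220156068584422 at mid 0.45500000000000007 -0.11981634795152893 0.00023249669224083397
lid right y(x) -0.023142933311456004 -1.3257557485514857 at mid 0.45500000000000007 -0.21895284127924194 0.0005322459183904968
lid plane [ 0.00100631 -0.00376771  0.05880039] 0.0599727959047803
rail in -0.04689365126755657 -2.6848414545167287 at mid 0.44700000000000006 -0.22423366176021742 0.0008918521021470231
rail out -0.049646715104664625 -2.8422136158374087 at mid 0.44700000000000006 -0.2315039251772557 0.0012652407160834301
```

View pics/w4.png

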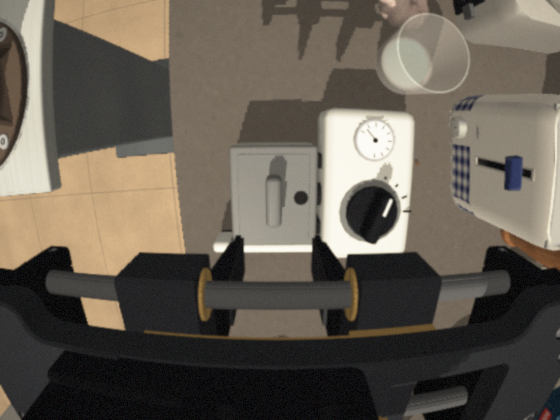

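```bash
python3 - <<'E'
from h import *
P=np.load('pics/w4P.npy');X,Y,Z=P[...,0],P[...,1],P[...,2]
def comp(m,n):
    k,l,st,ce=cv2.connectedComponentsWithStats(m.astype(np.uint8),connectivity=4);i=1+np.argmax(st[1:,4]);D=P[l==i]
    print(n,cv2.minAreaRect((D[:,:2]*1000).astype(np.float32)),len(D))
comp((Z>.063)&(Z<.071)&(X>.5)&(X<.61)&(Y>-.25)&(Y<-.07),'house')
comp((Z>.056)&(Z<.064)&(X<.503)&(X>.41)&(Y>-.235)&(Y<-.10),'lid')
m=(Z>.096)&(Z<.106)&(X>.52)&(X<.585)&(Y>-.225)&(Y<-.15);comp(m,'bar')
c=load('wrist');im=c['image'][:,:,::-1][130:270,210:420];cv2.imwrite('pics/w4c.png',cv2.resize(im,None,fx=3.8,fy=3.8,interpolation=cv2.INTER_CUBIC))
E
```

```text
house ((549.2022094726562, -161.47796630859375), (144.82742309570312, 88.11360931396484), 88.4865951538086) 9383
lid ((455.7142028808594, -169.5491180419922), (100.09444427490234, 84.61185455322266), 87.75016021728516) 7644
bar ((548.3862915039062, -184.86109924316406), (45.76449966430664, 13.664226531982422), 66.06370544433594) 730
```

View pics/w4c.png

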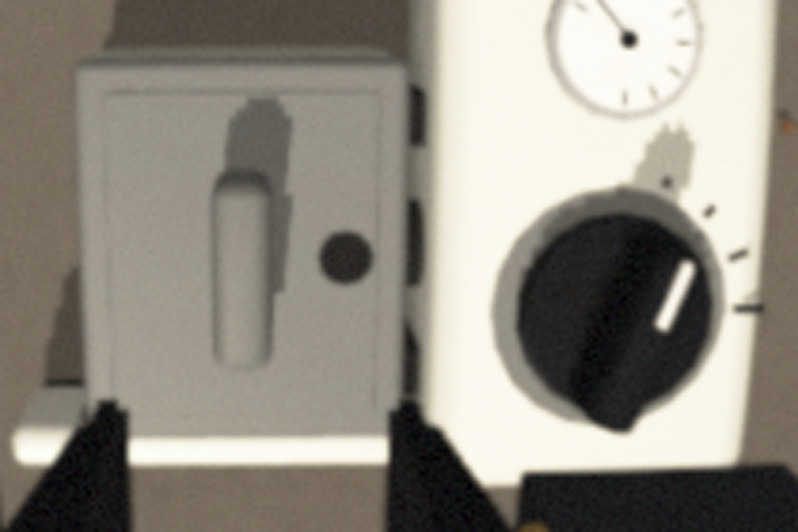

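Bar-to-box offset measures (92.7, -15.3) mm against an expected (93.5, -15.4), with lid yaw at -2.25°, so the box is home. The crop shows the box against the buffers and the dial bar with its white line at (675,295). Next I'll move over the dial.

Request:
{"api": "drive_tool", "payload": {
  "steps": [
    [[-0.06,0.5,0,0,0,0.6,-0.2],[0,0,0,0,0,0.6,-0.2],[0,0,0,0,0,0.6,-0.2],[0,0,0,0,0,0.6,-0.2],[0,0,0,0,0,0.6,-0.2],[0,0,0,0,0,0.55,-0.2],[0,0,0,0,0,0,-0.2]]
  ]
}}

```text
clock: 13.78
tool_pos: [0.4778, -0.174, 0.2076]
orientation: [-0.001, 0.837, 0.548, -0.0]
contact_force: [-0.1, -0.2, -0.1]
finger_gap: 0.0379
```

```bash
cat > d.py <<'E'
from h import *
s=env.sense();q=s['orientation'];Rm=R.from_quat([q[1],q[2],q[3],q[0]]).as_matrix();d=np.array([.5497,-.1852,.097])-s['tool_pos']
print(s['clock'],s['tool_pos'],np.degrees(np.arctan2(Rm[1,0],Rm[0,0])),'units',Rm.T@d/.04)
E
python3 d.py
```

```text
13.775 [ 0.47777347 -0.17400116  0.20763727] 66.40412306314275 units [0.46311578 1.76398397 2.76333806]
```

Request:
{"api": "drive_tool", "payload": {
  "steps": [
    [[0.1,0.44,0,0,0,0,-0.2],[0.12,0.44,0,0,0,0,-0.2],[0.12,0.44,0,0,0,0,-0.2],[0.12,0.44,0,0,0,0,-0.2],[0,0,0.6,0,0,0,-0.2],[0,0,0.6,0,0,0,-0.2],[0,0,0,0,0,0,-0.2],[0,0,0,0,0,0,-0.2]]
  ]
}}

```text
clock: 14.78
tool_pos: [0.5502, -0.1856, 0.161]
orientation: [0.0, 0.837, 0.548, 0.0]
contact_force: [0.0, -0.6, -0.1]
finger_gap: 0.0381
```

```bash
python3 d.py; python3 - <<'E'
from h import *
c=cap('wrist');cv2.imwrite('pics/w5.png',c['image'][:,:,::-1])
E
```

```text
14.775 [ 0.55019156 -0.18560964  0.16097505] 66.41765176095835 units [ 0.00460766 -0.01606416  1.59936887]
```

View pics/w5.png

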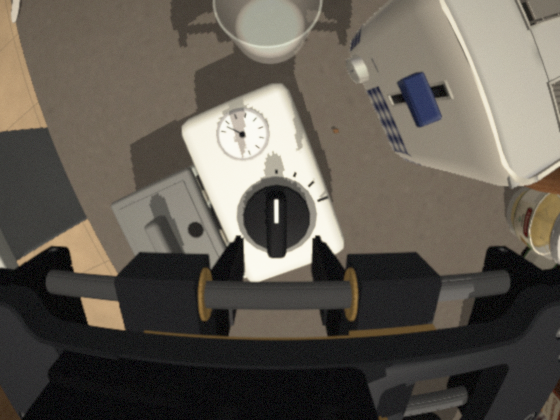

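The dial bar at (276,225) lies parallel to the fingers and is centred between the pads at (228,275) and (326,275). I'll descend 64 mm and close.

Request:
{"api": "drive_tool", "payload": {
  "steps": [
    [[0,0,0.5,0,0,0,-0.2],[0,0,0.5,0,0,0,-0.2],[0,0,0.35,0,0,0,-0.2],[0,0,0.25,0,0,0,-0.2],[0,0,0,0,0,0,-0.2],[0,0,0,0,0,0,-0.2]]
  ]
}}

```text
clock: 15.58
tool_pos: [0.5503, -0.1856, 0.097]
orientation: [0.0, 0.837, 0.547, 0.0]
contact_force: [0.4, 0.1, 0.2]
finger_gap: 0.038
```

Request:
{"api": "drive_tool", "payload": {
  "steps": [
    [[0,0,0,0,0,0,-0.5],[0,0,0,0,0,0,-0.7],[0,0,0,0,0,0,-1],[0,0,0,0,0,0,-1],[0,0,0,0,0,0,-1]]
  ]
}}

```text
clock: 16.2
tool_pos: [0.5494, -0.1852, 0.0966]
orientation: [-0.001, 0.837, 0.548, -0.0]
contact_force: [-5.5, 2.2, 5.8]
finger_gap: 0.0138
```

Request:
{"api": "drive_tool", "payload": {
  "steps": [
    [[0,0,0,0,0,0.6,-1],[0,0,0,0,0,0.6,-1],[0,0,0,0,0,0.6,-1],[0,0,0,0,0,0.6,-1],[0,0,0,0,0,0.6,-1],[0,0,0,0,0,0.6,-1],[0,0,0,0,0,0.6,-1],[0,0,0,0,0,0.6,-1],[0,0,0,0,0,0,-1]]
  ]
}}

```text
clock: 17.32
tool_pos: [0.5491, -0.185, 0.0966]
orientation: [-0.001, 0.947, 0.322, -0.001]
contact_force: [-5.4, 3.0, 6.8]
finger_gap: 0.014
```

Request:
{"api": "drive_tool", "payload": {
  "steps": [
    [[0,0,0,0,0,0.6,-1],[0,0,0,0,0,0.6,-1],[0,0,0,0,0,0.6,-1],[0,0,0,0,0,0.6,-1],[0,0,0,0,0,0.6,-1],[0,0,0,0,0,0.6,-1],[0,0,0,0,0,0.6,-1],[0,0,0,0,0,0.6,-1],[0,0,0,0,0,0.6,-1],[0,0,0,0,0,0.6,-1],[0,0,0,0,0,0.6,-1],[0,0,0,0,0,0.4,-1],[0,0,0,0,0,0,-1]]
  ]
}}

```text
clock: 18.95
tool_pos: [0.549, -0.1846, 0.0966]
orientation: [-0.001, 0.999, -0.039, -0.001]
contact_force: [-5.5, 5.0, 7.4]
finger_gap: 0.0138
```

```bash
python3 d.py; python3 - <<'E'
from h import *
s=env.sense();print(s['contact_force'],s['torque'],s['finger_gap'])
c=cap('wrist');cv2.imwrite('pics/w6.png',c['image'][:,:,::-1])
P=wpts(c);X,Y,Z=P[...,0],P[...,1],P[...,2]
def comp(m,n):
    k,l,st,ce=cv2.connectedComponentsWithStats(m.astype(np.uint8),connectivity=4);i=1+np.argmax(st[1:,4]);D=P[l==i]
    print(n,cv2.minAreaRect((D[:,:2]*1000).astype(np.float32)),len(D))
comp((Z>.056)&(Z<.064)&(X<.503)&(X>.40)&(Y>-.235)&(Y<-.10),'lid')
comp((Z>.096)&(Z<.106)&(X>.52)&(X<.585)&(Y>-.225)&(Y<-.15),'bar')
c=cap('scene');cv2.imwrite('pics/s6.png',cv2.resize(c['image'][150:270,180:340,::-1],None,fx=5,fy=5,interpolation=cv2.INTER_CUBIC))
E
```

```text
18.95 [ 0.54898068 -0.18463583  0.0965777 ] -4.433066536809806 units [ 0.01899355  0.01265958 -0.01061889]
[-5.45403727  4.96244469  7.39450449] [1.01382216 1.12235055 0.14062545] 0.01384185187632102
lid ((486.4325866699219, -179.95896911621094), (29.096107482910156, 22.54608917236328), 87.67959594726562) 949
bar ((555.7642211914062, -185.53125), (28.628955841064453, 31.035602569580078), 46.812740325927734) 1847
```

View pics/w6.png

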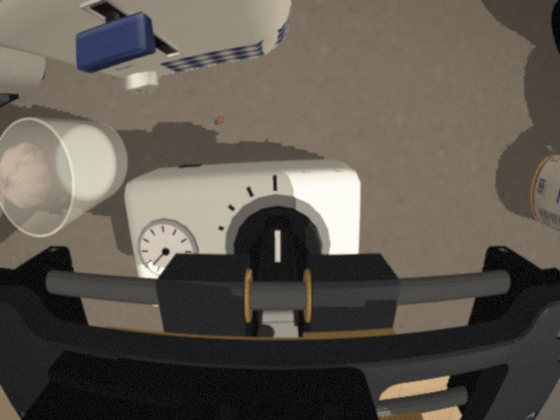

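View pics/s6.png

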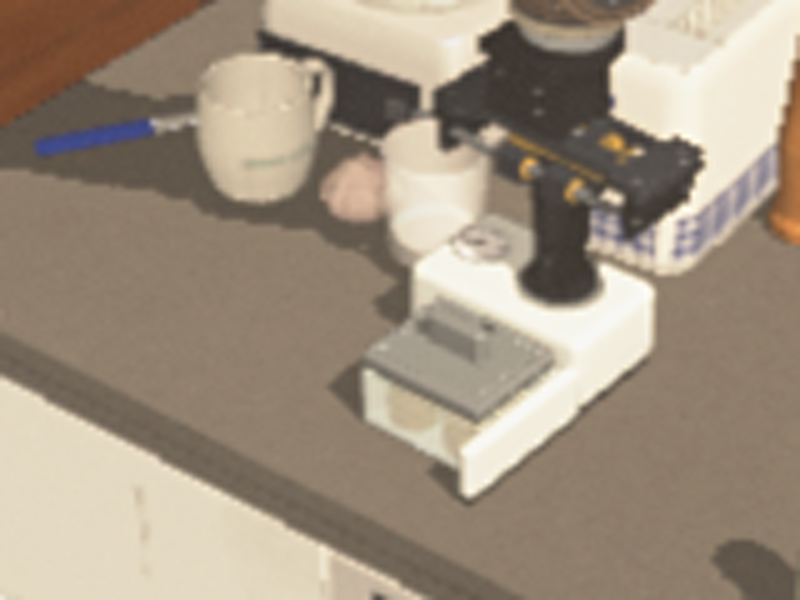

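The white line at (277,245) is lined up with the third, largest mark at (275,183), and the dial is at about 1.23 rad. The scene view shows the box still in its corner. I'll hold half a second, check the box position once more, then hand in.

Request:
{"api": "drive_tool", "payload": {
  "steps": [
    [[0,0,0,0,0,0,-1],[0,0,0,0,0,0,-1],[0,0,0,0,0,0,-1],[0,0,0,0,0,0,-1]]
  ]
}}

```text
clock: 19.55
tool_pos: [0.549, -0.1846, 0.0966]
orientation: [-0.001, 0.999, -0.038, -0.001]
contact_force: [-6.0, 6.0, 7.2]
finger_gap: 0.0137
```

```bash
python3 - <<'E'
from h import *
c=cap('scene');P=pts(c);X,Y,Z=P[...,0],P[...,1],P[...,2]
m=(Z>.055)&(Z<.065)&(X<.503)&(X>.40)&(Y>-.235)&(Y<-.10)
k,l,st,ce=cv2.connectedComponentsWithStats(m.astype(np.uint8));i=1+np.argmax(st[1:,4]);D=P[l==i]
print(cv2.minAreaRect((D[:,:2]*1000).astype(np.float32)),len(D),np.median(D[:,2]))
s=env.sense();print(s['clock'],s['tool_pos'],s['orientation'],s['contact_force'],s['torque'])
E
```

```text
((456.4478454589844, -176.72068786621094), (92.87895965576172, 116.1250228881836), 0.20120133459568024) 383 0.06136950648916506
19.6 [ 0.54896621 -0.18460115  0.09657774] [-6.46664704e-04  9.99263791e-01 -3.83403135e-02 -1.21544200e-03] [-6.30106455  5.34288766  7.02867807] [1.00958456 1.17118914 0.19090493]
```

```bash
python3 -c "
from h import *
print(env.finish_job())"
```

```text
the job is handed in; nothing more can be done
None
```

I slid the box into the station's corner by its lid ridge, let go, then turned the dial clockwise to the third click. I handed the job in at about 19.6 s with the fingers still holding the dial. No verdict was reported.

**Box home:**
- The box pushed firmly against both stops.
- After I let go, the wrist camera put it within about 1 mm of its home position. That is measured from the dial; edge readings alone left up to about 1.5 mm.
- It was square to the station within about 0.2°.

**Dial:**
- The tool angle puts it at about 1.23 rad.
- The white line points at the third mark.
- The holding torque was steady at about 0.14–0.19 N m.

**Check that didn't work:** I tried to re-measure the box from the scene camera just before handing in. That fit was no use: its size came out wrong (93 × 116 mm), probably because it picked up the rail. For the box staying home while the dial turned, I have only the scene picture, in which it looks unmoved, and its part-hidden lid edge in the wrist view, still at the same angle.

**Other things on the worktop:** my moves stayed clear of them and nothing in the pictures looked moved, but I did not measure their positions.

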